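# Stack silica-gel canisters in a pyramid in the packing cradle

### The job

Slide the cradle's end stop in until the three canisters in the bottom row stand tight together against the ledge. Then push the two canisters that lie on the ledge over the row, rolling them without lifting them off, so that one beds in each of the two gaps. Last, fetch the canister lying on the table and set it in the gap between those two, so that a finished 3-2-1 pyramid stands with all ends lined up; do not disturb the jar, the flask or the tape roll.

Things in the scene. Friction and masses are not known exactly. Their poses are not given: they have to be found in the camera images.
- cradle: fixed plywood cradle 110 mm wide (x), 361 mm long (y, roughly world y, ledge to the robot's left); origin on the table, x parallel to the canisters in it, +y along the row to the ledge. Row: floor 8 mm above the table from y = +37.5 mm to the open end at -177.5 mm, 98 mm between side cheeks 6 mm thick, 30 mm high above the table. With the row tight, base_1, 2, 3 lie at y = +17.5, -22.5, -62.5 mm
- ledge_edge (a point): middle of the ledge's top front edge, at cradle y = +37.5 mm: the ledge's upright front face below it ends the row; the ledge's level top, 48 mm above the table (as high as the bottom canisters), runs 140 mm from here along cradle +y, with side cheeks 10 mm higher and a 6 mm thick lip 5 mm higher at its back end
- gap_far (a point): where the centre of ledge_far is when bedded in the tight row's gap farther from the ledge (cradle y = -42.5 mm, 63 mm above the table)
- gap_near (a point): where the centre of ledge_back is when bedded in the gap nearer the ledge (cradle y = -2.5 mm, 63 mm above the table)
- top_seat (a point): where the centre of top_can is when bedded on those two (cradle y = -22.5 mm, 97 mm above the table)
- end_stop (a joint): slide of the end stop along the cradle's +y, m: 0 = fully out (inner face at cradle y = -147.5 mm), grows towards the ledge; 0.065 when the row is just tight, limit 0.067. It takes about 5 N to slide and stays where it is left
- end_stop_push (a point): middle of the end stop's outer face, which looks along cradle -y, 30 mm above the table: push here. The stop is a plywood block 96 mm wide, 18 mm thick, its top 48 mm above the table
- base_1: bottom-row canister next to the ledge's front face, lying loose on the cradle floor, free to roll; aluminium canister, a cylinder 40 mm in diameter and 90 mm long; grey end bands; about 120 g; origin at its centre, x along its axis (y and z turn as it rolls)
- base_2: middle bottom-row canister; aluminium canister, a cylinder 40 mm in diameter and 90 mm long; grey end bands; about 120 g; origin at its centre, x along its axis (y and z turn as it rolls)
- base_3: bottom-row canister next to the end stop; aluminium canister, a cylinder 40 mm in diameter and 90 mm long; grey end bands; about 120 g; origin at its centre, x along its axis (y and z turn as it rolls)
- ledge_far: canister lying on the ledge nearest the row, parallel to the row's canisters; it goes into the gap farther from the ledge (between base_2 and base_3), rolling over the nearer one; 35 mm or more free behind it; aluminium canister, a cylinder 40 mm in diameter and 90 mm long; grey end bands; about 120 g; origin at its centre, x along its axis (y and z turn as it rolls)
- ledge_back: canister lying on the ledge at its back end; it goes into the gap nearer the ledge (between base_1 and base_2); aluminium canister, a cylinder 40 mm in diameter and 90 mm long; grey end bands; about 120 g; origin at its centre, x along its axis (y and z turn as it rolls)
- top_can: canister lying on the table on the robot's right, to the right of the cradle, in one of three spots, the jar and the flask in the others; it becomes the top of the pyramid; aluminium canister, a cylinder 40 mm in diameter and 90 mm long; grey end bands; about 120 g; origin at its centre, x along its axis (y and z turn as it rolls)
- clay_jar: bystander: small old brown clay jar, 72 mm across, 107 mm high, origin under its foot
- teal_flask: bystander: upright round flask with cup lid, 68 mm across, 167 mm high, origin under its foot
- masking_tape: bystander: roll of tape lying flat to the left of the cradle, 96 mm across, 24 mm high, origin under its centre
There are look-alikes about, which are no part of the job. Leave any green look-alike of the top_can alone. What is shaped like the ledge_far but blue is not meant.

How it is judged:
On the way, in this order (a step that is already met when the one before it is completed fails the run):
1. the end stop has been slid in and the bottom row is tight against the ledge (distance between base_1 and base_2 below 0.0445 m and distance between base_2 and base_3 below 0.0445 m and y of base_1 in the frame of cradle above 0.0135 m and value of joint end_stop above 0.0615 m and height (world z) of each of base_1, base_2, base_3 below 0.033 m), for 0.2 s.
2. both ledge canisters are bedded in the two gaps of the bottom row (all of step 1 and distance between each of ledge_far, ledge_back and base_2 below 0.0445 m and distance between ledge_far and base_3 below 0.0445 m and height (world z) of ledge_far between 0.057 and 0.068 m and x of ledge_far in the frame of cradle between -0.015 and 0.015 m and angle between the x axis of each of ledge_far, ledge_back and the x axis of cradle, either way round below 0.17 rad and distance between ledge_back and base_1 below 0.0445 m and height (world z) of ledge_back between 0.057 and 0.068 m and x of ledge_back in the frame of cradle between -0.015 and 0.015 m), for 0.2 s.
At the end, for the whole second after the job is handed in: Row tight (end_stop >= 0.0615, base_1 within 4 mm of the ledge); each upper canister bedded in its gap: centre <= 44.5 mm from both below, 57-68 mm high (second layer) or 91-104 mm (top), within 15 mm of the cradle's middle line and 0.17 rad of its x axis; all released, at rest (all of step 2 and distance between top_can and ledge_far below 0.0445 m and distance between top_can and ledge_back below 0.0445 m and height (world z) of top_can between 0.091 and 0.104 m and x of top_can in the frame of cradle between -0.015 and 0.015 m and angle between the x axis of top_can and the x axis of cradle, either way round below 0.17 rad and linear speed of each of base_1, base_2, base_3, ledge_far, ledge_back, top_can below 0.02 m/s); the robot touches nothing.
It fails at once if a ledge canister is lifted instead of rolled (centre above 92 mm) (height (world z) of any of ledge_far, ledge_back above 0.092 m).
It fails at once if jar, flask or tape roll is shifted by more than 25 mm or jar or flask tipped (distance of any of clay_jar, teal_flask, masking_tape from where it was at the start of the episode above 0.025 m or angle between any of clay_jar, teal_flask's own z axis and vertical above 0.3 rad).
It also fails if it takes over 70 s, if anything falls off the work surface, if the arm or the gripper's body presses on something with over 40 N, if the wrist force passes 120 N, or if a joint passes its speed limit or range.

### The arm

A 6-joint arm with a two-finger parallel gripper is mounted at the origin on the work surface; the furniture and walls round the work are solid. World frame = base frame: x ahead of the robot, y to its left, z up, the work surface at z = 0. Lengths are in m, angles in rad, forces in N, time in s.
With the tool pointing down it reaches from about 0.3 to 0.85 m from the base axis. Payload 4.2 kg.
Tool frame: the origin (TCP) lies midway between the tips of the shut fingers; the grasp point (between the pads) lies 19 mm behind it; z points along the fingers, y is the line along which they close (so a half turn about z gives the same grasp; the last joint's range is limited). The gripper opens to 91 mm and grips with 3 to 60 N. Pads are 32 mm wide; open, the fingers measure 118 mm over their backs; the gripper's body (76 mm by 178 mm) begins 60 mm behind the grasp point.
Start: joints at [-1.267, 0.32, 1.565, -0, 1.257, -0.02], TCP at [0.183, -0.545, 0.214] pointing down, gripper open.
Joint ranges: [-3.11, 3.11], [-0.84, 2.01], [0.21, 2.61], [-1.34, 4.49], [0.05, 2.63], [-2.56, 2.56]. Speed limits (rad/s): [2.57, 2.57, 3.14, 3.14, 3.14, 3.14].

### API

Orientations are given as a 3x3 rotation matrix whose columns are the frame's x, y, z axes.
In Python, from station import status, vision, workorder gives the robot as it stands. The module is installed in compiled form; this text tells all that it offers.
- The arm moves only by the shell command python3 -m crank 'ROWS' [FORCE]. ROWS is a JSON object of lists of equal length, an entry for each row: "rot": the turn, a rotation vector about the tool's x, y, z in degrees, a list of three; "travel": the shift along the tool's x, y, z in m, a list of three; "jaw": the closure, from 0 (fully open) to 1 (shut). In form: {"rot": [[rx, ry, rz], ...], "travel": [[dx, dy, dz], ...], "jaw": [jaw, ...]}. A call has 1 to 12 rows; each row is the pose to reach, as a shift and turn from the pose commanded when the call began, along the tool's axes at that moment; what a row does not reach only later rows make up. A row lasts 1/12 s, in which the tool goes at most 41.7 mm and 7.16 degrees, less where a joint would pass 70% of its speed; a pose out of reach is approached as far as the arm can. A call with a gripper value outside its range is refused whole. The fingers move at their own pace and stop on an object; FORCE is the grip in N (left out, the last holds). Time passes only in rows, so rows that repeat a pose let the fingers close. It gives the time, the measured TCP pose, the force, the opening and the grip force at its end, in the units of the state.
- status.get_obs(): the state, without advancing time (a new reading comes with each control period).
- vision.capture(name): name is "side" or "top" or "wrist"; returns the picture (420x560x3 uint8, red, green, blue); there is no depth.
- vision.camera_model(name): a dict with "fov_y" (degrees; the focal length in pixels is half the picture's height over the tangent of half this angle, whatever the lens; pixels are square), "cx", "cy" (the principal point, pixels), "pose" (4x4, takes a point from camera to world coordinates). Camera axes: x right, y up, looking along -z (the intrinsics and any distortion apply to the point x, -y, -z); pixel columns grow to the right and rows downward; lengths in m; the calibration is good to about 2 mm. A picture is of the moment at which its call begins: read the wrist's pose just before it. camera_model takes no time and is no camera call; for the wrist camera it gives the pose at the moment of the call.
- workorder.finish_job(): hands the job in; it is judged then, once.
Trained networks look in the newest picture that a camera, given by its name, has taken for a name from the list of things; names that differ only in an ending like _2 or _b are one class to them, and where a whole thing is asked for, a point or a joint stands for the part that bears it (a point fixed in the world has none). Each returns a list of dicts, best first, with "score" (0 to 1); they miss things now and then, are a little off and sometimes report something else, mostly with a low value. They report only what shows in the picture. A call takes as long as a camera call. They do not tell look-alikes from the thing itself.
- vision.search_frame(camera, thing): "location" ([x, y, z] in m, in the coordinates of the camera as it stood for that picture, good to about 4 mm: the middle of the surface that is visible of it).
The state is a dict: "time": time; "q": joint angles; "qvel": joint speeds; "joint_torque": joint torques, N m; "ee_pos": TCP position; "ee_rot": TCP orientation; "ft_force": force on the tool from outside, world axes, zero at the start; "torque": the same for the moment, N m; "grip_width": finger opening in m; "grip_force": force on a finger pad.
Only numpy, scipy, OpenCV 4.12 (cv2) and the standard library are available. Lean on these libraries where they do the work, as an engineer would, in place of code of your own. Each camera call takes 0.05 s, during which the arm holds its last target. There are 200 camera calls.

## Working session

There is one attempt and no reset: what is moved stays moved. The work goes in short steps, Python scripts to look and compute and a shell command to move; the robot and the scene stay as the last step left them, time stands still between calls to the robot, and variables do not carry over. Pictures are saved under pics/ and viewed, at most 10 in all, crops included, and the job is handed in when it is done.

```bash
mkdir -p pics
cat > h.py <<'E'
import numpy as np, cv2
from station import status, vision, workorder
def cap(n,f=None):
    m=vision.camera_model(n); im=vision.capture(n)
    if f: cv2.imwrite('pics/'+f,cv2.cvtColor(im,cv2.COLOR_RGB2BGR))
    return im,m
def find(n,m,t,k=4):
    P=np.array(m['pose']); out=[]
    for d in vision.search_frame(n,t)[:k]:
        c=np.array(d['location']); w=P[:3,:3]@c+P[:3,3]
        f=210/np.tan(np.radians(m['fov_y'])/2)
        out.append((round(d['score'],2),np.round(w,4).tolist(),[round(m['cx']+f*c[0]/-c[2]),round(m['cy']-f*c[1]/-c[2])]))
    return out
def ray(m,u,v,z):
    P=np.array(m['pose']); f=210/np.tan(np.radians(m['fov_y'])/2)
    d=P[:3,:3]@np.array([(u-m['cx'])/f,-(v-m['cy'])/f,-1]); o=P[:3,3]
    return o+d*(z-o[2])/d[2]
def proj(m,p):
    P=np.array(m['pose']); f=210/np.tan(np.radians(m['fov_y'])/2)
    c=P[:3,:3].T@(np.array(p)-P[:3,3]); return m['cx']+f*c[0]/-c[2], m['cy']-f*c[1]/-c[2]
E
python3 - <<'E'
from h import *
o=status.get_obs(); print({k:np.round(v,3).tolist() for k,v in o.items()})
ims=[]
for n in ['top','side']:
    im,m=cap(n,n+'0.png'); print(n,m['fov_y'],m['cx'],m['cy'],np.round(m['pose'],3).tolist(),[k for k in m])
    for t in ['cradle','ledge_edge','end_stop_push','base_1','ledge_far','top_can','clay_jar','teal_flask','masking_tape']:
        print(t,find(n,m,t,8))
E
```

```text
{'time': 0.0, 'q': [-1.267, 0.32, 1.566, -0.0, 1.257, -0.02], 'qvel': [-0.002, -0.001, 0.0, 0.001, 0.0, -0.0], 'joint_torque': [0.001, -41.246, -23.197, 0.073, 0.046, -0.0], 'ee_pos': [0.183, -0.545, 0.213], 'ee_rot': [[0.948, 0.318, -0.001], [0.318, -0.948, 0.002], [0.0, -0.002, -1.0]], 'ft_force': [-0.289, -0.558, -0.442], 'torque': [-0.046, -0.018, -0.03], 'grip_force': 0.0, 'grip_width': 0.091}
top 45.23924826190897 276.84136732159624 201.10351831100607 [[-0.011, 0.997, -0.07, 0.264], [-1.0, -0.011, -0.001, 0.006], [-0.001, 0.07, 0.998, 1.779], [0.0, 0.0, 0.0, 1.0]] ['fov_y', 'cx', 'cy', 'pose']
cradle [(0.64, [0.4426, 0.0464, 0.0334], [266, 185])]
ledge_edge [(0.73, [0.4431, 0.0399, 0.0325], [267, 185])]
end_stop_push [(0.59, [0.4395, -0.087, 0.0434], [304, 185]), (0.4, [0.4431, 0.0463, 0.034], [266, 185])]
base_1 [(0.88, [0.4422, 0.007, 0.0422], [277, 185]), (0.87, [0.4381, -0.043, 0.0459], [291, 186]), (0.57, [0.4429, 0.0645, 0.0449], [260, 185])]
ledge_far [(0.68, [0.4439, 0.1182, 0.08], [244, 184]), (0.67, [0.2969, 0.2173, 0.0374], [216, 228])]
top_can [(0.85, [0.357, -0.200
[... 773 characters left out ...]
73, [0.4462, -0.0312, 0.0459], [270, 218]), (0.64, [0.4464, 0.0214, 0.0426], [266, 227]), (0.6, [0.4072, 0.0585, 0.0467], [275, 235]), (0.55, [0.4323, 0.1756, 0.0416], [258, 258])]
ledge_far [(0.8, [0.3015, 0.2259, 0.0367], [296, 277]), (0.59, [0.4473, 0.1353, 0.0817], [256, 239])]
top_can [(0.74, [0.3571, -0.1925, 0.0355], [303, 199]), (0.56, [0.2453, -0.2871, 0.0344], [335, 190]), (0.43, [0.3672, -0.3126, 0.0355], [306, 183])]
clay_jar [(0.83, [0.501, -0.2662, 0.0608], [271, 179]), (0.69, [0.4299, 0.1769, 0.0443], [258, 258])]
teal_flask [(0.93, [0.5035, -0.4004, 0.1075], [278, 153]), (0.68, [0.4469, -0.0331, 0.0467], [270, 217])]
masking_tape [(0.73, [0.4583, 0.4221, 0.0266], [223, 322])]
```

View pics/top0.png

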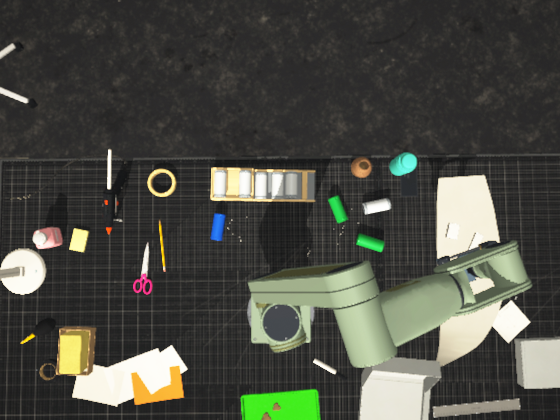

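View pics/side0.png

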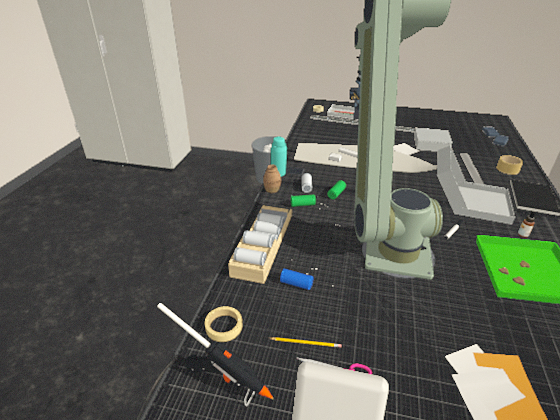

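Candidates for top_can in the top view are silver (376,206), green (337,209) and green (370,243). For ledge_far they are silver (244,184) and blue (218,227). By the description I choose the silver one in each case, and I'll check that in a close crop.

Run:
```python
from h import *
im=cv2.imread('pics/top0.png')
c=cv2.resize(im[150:260,200:420],None,fx=3.6,fy=3.6,interpolation=cv2.INTER_CUBIC); cv2.imwrite('pics/crop0.png',c)
```

```text
(no output)
```

View pics/crop0.png

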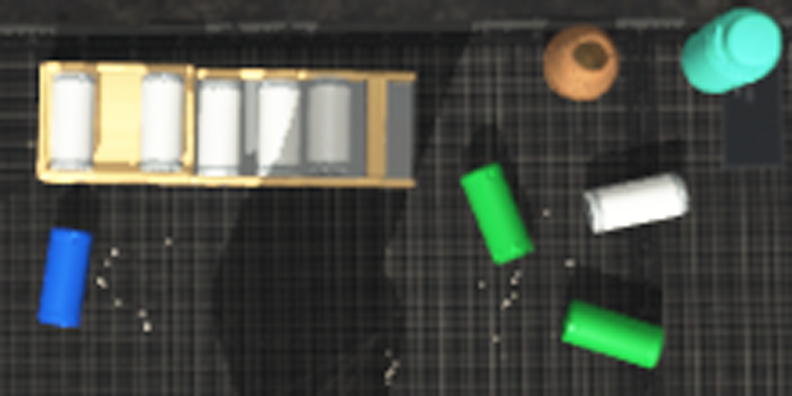

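The silver can at crop (636,203) is top_can, and both greens and the blue can are look-alikes. Row: silver cans at crop x = 218, 279 and 328; ledge cans at 73 and 163; the stop at about 377. Next I hover over the cradle to measure from closer.

Run:
```python
from h import *
o=status.get_obs(); R=np.array(o['ee_rot']); p=np.array(o['ee_pos'])
m=vision.camera_model('wrist'); P=np.array(m['pose'])
print('cam in tool',np.round(R.T@(P[:3,3]-p),3),np.round(R.T@P[:3,:3],3).tolist(),m['fov_y'],m['cx'],m['cy'])
for w in ([0.40,-0.0,0.36],[0.34,-0.0,0.36]): print(np.round(R.T@(np.array(w)-p),3))
Rt=np.diag([1,-1,-1.]); from scipy.spatial.transform import Rotation as Ro
print(Ro.from_matrix(R.T@Rt).as_rotvec(degrees=True))
```

```text
cam in tool [ 0.072 -0.    -0.17 ] [[0.0, 0.965, 0.261], [1.0, -0.0, -0.001], [-0.001, 0.261, -0.965]] 64.12245075877361 279.3607049615603 213.6594441713343
[ 0.379 -0.448 -0.146]
[ 0.322 -0.467 -0.146]
[ 7.17845462e-03 -1.00671340e-03  1.85524044e+01]
```

```bash
python3 -m crank '{"rot":[[0,0,3],[0,0,9],[0,0,18.5],[0,0,18.5],[0,0,18.5],[0,0,18.5],[0,0,18.5],[0,0,18.5],[0,0,18.5],[0,0,18.5],[0,0,18.5],[0,0,18.5]],"travel":[[0,0,-0.04],[0.05,-0.03,-0.08],[0.43,-0.44,-0.09],[0.43,-0.44,-0.09],[0.43,-0.44,-0.09],[0.43,-0.44,-0.09],[0.43,-0.44,-0.09],[0.43,-0.44,-0.09],[0.43,-0.44,-0.09],[0.43,-0.44,-0.09],[0.43,-0.44,-0.09],[0.43,-0.44,-0.09]],"jaw":[0,0,0,0,0,0,0,0,0,0,0,0]}' 20 && python3 -m crank '{"rot":[[0,0,0],[0,0,0],[0,0,0],[0,0,0],[0,0,0],[0,0,0]],"travel":[[0,-0.02,0.03],[0,-0.02,0.03],[0,-0.02,0.03],[0,-0.02,0.03],[0,-0.02,0.03],[0,-0.02,0.03]],"jaw":[1,1,1,1,1,1]}'
python3 - <<'E'
from h import *
o=status.get_obs(); print(o['ee_pos'],o['ee_rot'],o['q'])
im,m=cap('wrist','w1.png')
for t in ['ledge_edge','end_stop_push','base_1','ledge_far']: print(t,find('wrist',m,t,6))
np.save('m1.npy',m,allow_pickle=True)
E
```

```text
time: 2.0
ee_pos: [0.381, -0.1396, 0.2969]
ee_rot: [[1.0, 0.001, 0.001], [0.001, -1.0, -0.001], [0.001, 0.001, -1.0]]
ft_force: [0.8, -0.1, 0.2]
grip_width: 0.0907
grip_force: 0.0
time: 2.5
ee_pos: [0.3813, -0.1229, 0.2675]
ee_rot: [[1.0, -0.001, 0.002], [-0.001, -1.0, -0.001], [0.002, 0.001, -1.0]]
ft_force: [-1.1, -0.8, 1.2]
grip_width: 0.0542
grip_force: 0.0
[ 0.38132253 -0.12288467  0.26752018] [[ 0.99999662 -0.00116478  0.00232636]
 [-0.00116206 -0.99999864 -0.00117057]
 [ 0.00232772  0.00116786 -0.99999661]] [-3.40185024e-01  3.77167345e-03  1.82037159e+00 -3.38287441e-04
  1.31486579e+00  1.23185993e+00]
ledge_edge [(0.6, [0.4474, 0.0462, 0.0291], [135, 129])]
end_stop_push [(0.97, [0.4382, -0.0846, 0.0439], [245, 137])]
base_1 [(0.92, [0.4386, -0.0016, 0.0458], [172, 137]), (0.9, [0.443, -0.0479, 0.0467], [213, 133]), (0.66, [0.4438, 0.0591, 0.0437], [119, 132])]
ledge_far [(0.91, [0.3148, 0.1975, 0.0299], [28, 236]), (0.61, [0.449, 0.1097, 0.0828], [52, 128])]
```

View pics/w1.png

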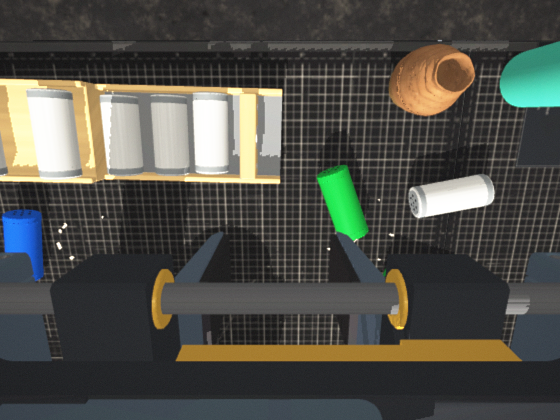

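w1 shows the cradle's open end at u≈281, rows 90–182. The stop is at u≈239–257, the base cans at u≈123, 170 and 211, the ledge front band at u≈82–102, and the silver top_can at (451,196).

Run:
```python
from h import *
m=np.load('m1.npy',allow_pickle=True).item()
r=lambda n,u,v,z:print(n,np.round(ray(m,u,v,z),4))
r('openend far corner z30',281,89,.03); r('openend near z30',281,180,.03)
r('ledge top edge? 82',82,130,.048); r('102',102,130,.048)
r('stop inner top',239,137,.048); r('stop outer top',257,137,.048)
for n,u in (('b1',123),('b2',170),('b3',211)): r(n,u,137,.04)
r('lf',55,132,.08)
r('can end a',417,203,.02); r('can end b',487,190,.02)
r('cheek far inner left',105,91,.03);r('cheek far left',105,86,.03);r('cheek near left',105,180,.03)
mt=vision.camera_model('top')
for n,u,v,z in (('T open far',414,73,.03),('T open near',414,186,.03),('T ledge back far',40,62,.058),('T ledge back near',40,183,.058),('T ledgefront',193,125,.048),('T stop in',368,130,.048),('T stop out',387,130,.048),('T lf',163,122,.085),('T lb',73,122,.085),('T can a',590,212,.02),('T can b',686,192,.02)):
    print(n,np.round(ray(mt,200+u/3.6,150+v/3.6,z),4))
im=cv2.imread('pics/w1.png')
cv2.imwrite('pics/w1c.png',cv2.resize(im[60:200,0:300],None,fx=2.66,fy=2.66,interpolation=cv2.INTER_CUBIC))
```

```text
openend far corner z30 [ 0.4916 -0.1256  0.03  ]
openend near z30 [ 0.3865 -0.1256  0.03  ]
ledge top edge? 82 [0.4465 0.0987 0.048 ]
102 [0.4464 0.0762 0.048 ]
stop inner top [ 0.4386 -0.0779  0.048 ]
stop outer top [ 0.4386 -0.0983  0.048 ]
b1 [0.4384 0.0571 0.04  ]
b2 [0.4384 0.0028 0.04  ]
b3 [ 0.4384 -0.0446  0.04  ]
lf [0.445  0.1088 0.08  ]
can end a [ 0.355  -0.2998  0.02  ]
can end b [ 0.3718 -0.3868  0.02  ]
cheek far inner left [0.4895 0.076  0.03  ]
cheek far left [0.4949 0.0753 0.03  ]
cheek near left [0.3867 0.0899 0.03  ]
T open far [ 0.4932 -0.1269  0.03  ]
T open near [ 0.3833 -0.1251  0.03  ]
T ledge back far [0.5041 0.2324 0.058 ]
T ledge back near [0.3882 0.2326 0.058 ]
T ledgefront [0.443  0.0871 0.048 ]
T stop in [ 0.4363 -0.0805  0.048 ]
T stop out [ 0.4361 -0.0987  0.048 ]
T lf [0.4423 0.1135 0.085 ]
T lb [0.4432 0.198  0.085 ]
T can a [ 0.3568 -0.2962  0.02  ]
T can b [ 0.3752 -0.3899  0.02  ]
```

View pics/w1c.png

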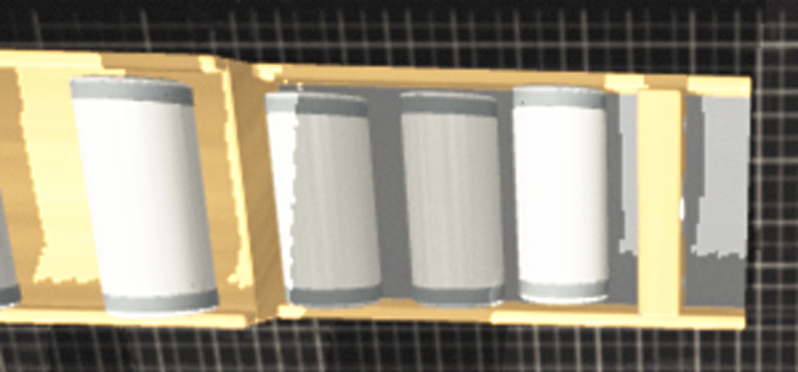

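```bash
python3 -m crank '{"rot":[[0,0,1.1],[0,0,1.1],[0,0,1.1],[0,0,1.1],[0,0,1.1],[0,0,1.1],[0,0,1.1],[0,0,1.1]],"travel":[[0.057,0.014,0.03],[0.057,0.014,0.08],[0.057,0.014,0.13],[0.057,0.014,0.17],[0.057,0.014,0.17],[0.057,0.014,0.17],[0.057,0.014,0.17],[0.057,0.014,0.17]],"jaw":[1,1,1,1,1,1,1,1]}'
python3 - <<'E'
from h import *
o=status.get_obs(); print(o['q'])
E
```

```text
time: 3.42
ee_pos: [0.4392, -0.1361, 0.0981]
ee_rot: [[1.0, -0.018, 0.003], [-0.018, -1.0, -0.001], [0.003, 0.001, -1.0]]
ft_force: [-0.2, 0.5, 0.1]
grip_width: 0.0004
grip_force: 0.0
[-3.25459403e-01  2.52842292e-01  1.99053602e+00 -8.48504826e-05
  8.94924403e-01  1.26387221e+00]
```

```bash
python3 -m crank '{"rot":[[0,0,0],[0,0,0],[0,0,0],[0,0,0],[0,0,0],[0,0,0],[0,0,0],[0,0,0],[0,0,0],[0,0,0],[0,0,0],[0,0,0]],"travel":[[0,0,0.03],[0,0,0.055],[0,0,0.07],[0,0,0.07],[0,-0.01,0.07],[0,-0.018,0.07],[0,-0.026,0.07],[0,-0.034,0.07],[0,-0.042,0.07],[0,-0.050,0.07],[0,-0.058,0.07],[0,-0.064,0.07]],"jaw":[1,1,1,1,1,1,1,1,1,1,1,1]}' && python3 -m crank '{"rot":[[0,0,0],[0,0,0],[0,0,0]],"travel":[[0,-0.003,0],[0,-0.005,0],[0,-0.006,0]],"jaw":[1,1,1]}'
```

```text
time: 4.42
ee_pos: [0.4405, -0.0717, 0.028]
ee_rot: [[1.0, -0.016, 0.004], [-0.016, -1.0, -0.003], [0.004, 0.003, -1.0]]
ft_force: [0.2, -5.5, 3.4]
grip_width: 0.0004
grip_force: 3.2
time: 4.67
ee_pos: [0.4406, -0.0656, 0.0277]
ee_rot: [[1.0, -0.017, 0.004], [-0.017, -1.0, -0.002], [0.004, 0.002, -1.0]]
ft_force: [0.5, -5.9, 3.9]
grip_width: 0.0002
grip_force: 2.7
```

```bash
python3 -m crank '{"rot":[[0,0,0],[0,0,0],[0,0,0]],"travel":[[0,-0.001,0],[0,-0.002,0],[0,-0.002,0]],"jaw":[1,1,1]}' | grep -E "ee_pos|ft"; python3 -m crank '{"rot":[[0,0,0],[0,0,0]],"travel":[[0,-0.001,0],[0,-0.001,0]],"jaw":[1,1]}' | grep -E "ee_pos|ft"; python3 -m crank '{"rot":[[0,0,0],[0,0,0]],"travel":[[0,-0.001,0],[0,-0.001,0]],"jaw":[1,1]}' | grep -E "ee_pos|ft"
```

```text
ee_pos: [0.4406, -0.0637, 0.0275]
ft_force: [0.8, -4.2, 4.0]
ee_pos: [0.4404, -0.0628, 0.0273]
ft_force: [0.7, -4.7, 3.7]
ee_pos: [0.4403, -0.0618, 0.027]
ft_force: [1.8, -4.4, 3.5]
```

```bash
for i in 1 2 3; do python3 -m crank '{"rot":[[0,0,0],[0,0,0]],"travel":[[0,-0.001,0],[0,-0.001,0]],"jaw":[1,1]}' | grep -E "ee_pos|ft"; done
```

```text
ee_pos: [0.4403, -0.0608, 0.027]
ft_force: [1.6, -5.0, 3.1]
ee_pos: [0.4403, -0.0598, 0.027]
ft_force: [1.0, -5.2, 4.4]
ee_pos: [0.4403, -0.0588, 0.027]
ft_force: [2.1, -4.3, 2.9]
```

```bash
for i in 1 2 3 4; do python3 -m crank '{"rot":[[0,0,0],[0,0,0]],"travel":[[0,-0.001,0],[0,-0.001,0]],"jaw":[1,1]}' | grep -E "ee_pos|ft"; done
```

```text
ee_pos: [0.4404, -0.0582, 0.0271]
ft_force: [2.0, -7.1, 3.3]
ee_pos: [0.4404, -0.0581, 0.0271]
ft_force: [0.9, -10.9, 4.1]
ee_pos: [0.4404, -0.058, 0.0271]
ft_force: [0.2, -15.9, 3.9]
ee_pos: [0.4405, -0.0579, 0.0271]
ft_force: [0.1, -19.8, 3.6]
```

```bash
python3 -m crank '{"rot":[[0,0,0],[0,0,0],[0,0,0],[0,0,0],[0,0,0],[0,0,0],[0,0,0],[0,0,0],[0,0,0],[0,0,0],[0,0,0],[0,0,0]],"travel":[[0,0.02,0],[0,0.02,-0.03],[0,0.02,-0.07],[-0.02,0.02,-0.11],[-0.055,0,-0.15],[-0.055,-0.04,-0.19],[-0.055,-0.07,-0.23],[-0.055,-0.1,-0.24],[-0.055,-0.1,-0.24],[-0.055,-0.1,-0.24],[-0.055,-0.1,-0.24],[-0.055,-0.1,-0.24]],"jaw":[1,1,1,1,1,1,1,1,1,1,0.4,0.4]}'
python3 - <<'E'
from h import *
o=status.get_obs(); print(o['ee_pos'])
im,m=cap('wrist','w2.png')
for t in ['ledge_edge','end_stop_push','base_1','ledge_far']: print(t,find('wrist',m,t,6))
np.save('m2.npy',m,allow_pickle=True)
i=cv2.imread('pics/w2.png'); cv2.imwrite('pics/w2c.png',cv2.resize(i[50:220,50:450],None,fx=2,fy=2,interpolation=cv2.INTER_CUBIC))
E
```

```text
time: 7.42
ee_pos: [0.3848, 0.0463, 0.2651]
ee_rot: [[1.0, -0.018, -0.003], [-0.018, -1.0, -0.0], [-0.003, 0.0, -1.0]]
ft_force: [-0.3, 0.3, -0.0]
grip_width: 0.0109
grip_force: 0.0
[0.38481802 0.04631965 0.26512222]
ledge_edge [(0.94, [0.451, 0.0094, 0.042], [310, 127])]
end_stop_push [(0.67, [0.4413, 0.1968, 0.0827], [131, 141]), (0.64, [0.4418, -0.0383, 0.0481], [353, 135])]
base_1 [(0.85, [0.4427, -0.0097, 0.0469], [328, 135]), (0.84, [0.4397, 0.0694, 0.0445], [258, 138]), (0.59, [0.4418, 0.0313, 0.0439], [291, 136]), (0.42, [0.4483, 0.3699, 0.0158], [12, 134]), (0.21, [0.4462, 0.0105, 0.0477], [310, 132])]
ledge_far [(0.74, [0.4476, 0.1146, 0.0798], [212, 133]), (0.61, [0.3104, 0.2053, 0.0341], [155, 244]), (0.4, [0.4937, -0.2505, 0.0359], [543, 83])]
```

View pics/w2c.png

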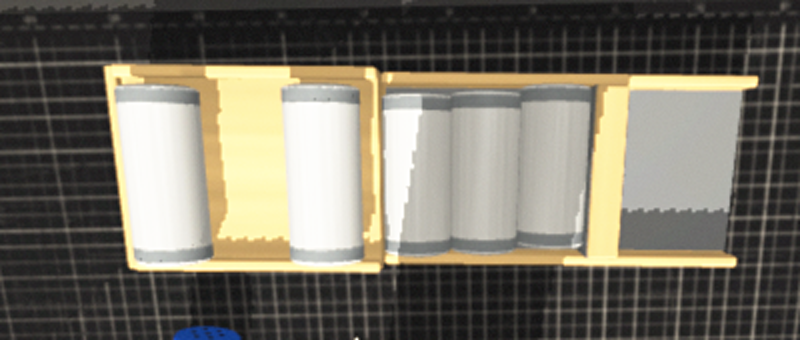

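w2c shows the row packed: base cans at crop u≈417, 485 and 555 touching, and the stop against base_3 at u≈592. The ledge edge is at u≈381, ledge_far at (324,175) and ledge_back at (164,175).

Run:
```python
from h import *
m=np.load('m2.npy',allow_pickle=True).item()
for n,u,v,z in (('edge',381,170,.048),('edge far',378,70,.058),('edge near',382,271,.058),('back far',106,67,.058),('back near',131,269,.058),('open far',757,80,.03),('open near',735,265,.03),('b1',417,172,.046),('b2',485,172,.047),('b3',555,168,.047),('stop in',601,170,.048),('stop out',626,170,.048),('lf L',285,92,.07),('lf R',360,92,.07),('lf endfar',321,86,.07),('lf endnear',327,264,.07),('lb endfar',157,87,.07),('lb endnear',172,263,.07),('lf mid',324,175,.085),('lb mid',164,175,.085)):
    print(n,np.round(ray(m,50+u/2,50+v/2,z),4))
```

```text
edge [0.444  0.0884 0.048 ]
edge far [0.4957 0.0864 0.058 ]
edge near [0.3883 0.0894 0.058 ]
back far [0.4996 0.2295 0.058 ]
back near [0.3919 0.2321 0.058 ]
open far [ 0.4895 -0.1259  0.03  ]
open near [ 0.3831 -0.1231  0.03  ]
b1 [0.4424 0.0683 0.046 ]
b2 [0.4418 0.0299 0.047 ]
b3 [ 0.4433 -0.0095  0.047 ]
stop in [ 0.4418 -0.0353  0.048 ]
stop out [ 0.4416 -0.0494  0.048 ]
lf L [0.4847 0.1334 0.07  ]
lf R [0.484  0.0948 0.07  ]
lf endfar [0.4872 0.1147 0.07  ]
lf endnear [0.3949 0.118  0.07  ]
lb endfar [0.4882 0.1989 0.07  ]
lb endnear [0.397  0.2031 0.07  ]
lf mid [0.4433 0.1134 0.085 ]
lb mid [0.4447 0.1948 0.085 ]
```

```bash
python3 -m crank '{"rot":[[0,0,0.4],[0,0,0.4],[0,0,0.4],[0,0,0.4],[0,0,0.4],[0,0,0.4],[0,0,0.4],[0,0,0.4]],"travel":[[0.03,-0.03,0.02],[0.057,-0.06,0.06],[0.057,-0.071,0.1],[0.057,-0.071,0.13],[0.057,-0.071,0.14],[0.057,-0.071,0.14],[0.057,-0.071,0.14],[0.057,-0.071,0.14]],"jaw":[0.4,0.4,0.4,0.4,0.4,0.4,0.4,0.4]}'
```

```text
time: 8.33
ee_pos: [0.4455, 0.1162, 0.1276]
ee_rot: [[1.0, -0.026, 0.002], [-0.026, -1.0, 0.0], [0.002, -0.001, -1.0]]
ft_force: [-0.2, -0.5, -0.7]
grip_width: 0.0547
grip_force: 0.0
```

```bash
python3 -m crank '{"rot":[[0,0,0],[0,0,0],[0,0,0],[0,0,0],[0,0,0],[0,0,0],[0,0,0],[0,0,0]],"travel":[[-0.002,0,0.02],[-0.002,0,0.04],[-0.002,0,0.06],[-0.002,0,0.071],[-0.002,0,0.071],[-0.002,0,0.071],[-0.002,0,0.071],[-0.002,0,0.071]],"jaw":[0.4,0.4,0.4,0.4,0.4,0.5,0.5,0.5]}' 3
python3 - <<'E'
from h import *
im,m=cap('side')
print(find('side',m,'ledge_far'))
E
```

```text
time: 9.0
ee_pos: [0.4437, 0.1166, 0.057]
ee_rot: [[1.0, -0.026, 0.004], [-0.026, -1.0, 0.001], [0.004, -0.001, -1.0]]
ft_force: [0.1, 0.3, 0.1]
grip_width: 0.0455
grip_force: 0.0
[(0.55, [0.4217, 0.1386, 0.0768], [264, 242])]
```

```bash
python3 -m crank '{"rot":[[0,0,0],[0,0,0],[0,0,0],[0,0,0],[0,0,0],[0,0,0],[0,0,0],[0,0,0],[0,0,0],[0,0,0],[0,0,0],[0,0,0]],"travel":[[0,0.003,0],[0,0.007,0],[0,0.011,0],[0,0.015,0],[0,0.019,0],[0,0.023,0],[0,0.027,0],[0,0.031,0],[0,0.035,0],[0,0.039,0],[0,0.043,0],[0,0.047,0]],"jaw":[0.5,0.5,0.5,0.5,0.5,0.5,0.5,0.5,0.5,0.5,0.5,0.5]}' && python3 -m crank '{"rot":[[0,0,0],[0,0,0],[0,0,0],[0,0,0],[0,0,0],[0,0,0],[0,0,0],[0,0,0],[0,0,0],[0,0,0],[0,0,0],[0,0,0]],"travel":[[0,0.004,0],[0,0.008,0],[0,0.012,0],[0,0.016,0],[0,0.020,0],[0,0.024,0],[0,0.028,0],[0,0.032,0],[0,0.036,0],[0,0.040,0],[0,0.044,0],[0,0.048,0]],"jaw":[0.5,0.5,0.5,0.5,0.5,0.5,0.5,0.5,0.5,0.5,0.5,0.5]}'
```

```text
time: 10.1
ee_pos: [0.4412, 0.0692, 0.0554]
ee_rot: [[1.0, -0.025, 0.0], [-0.025, -1.0, 0.0], [0.0, -0.0, -1.0]]
ft_force: [0.5, -0.5, 0.1]
grip_width: 0.0461
grip_force: 0.1
time: 11.1
ee_pos: [0.4397, 0.0209, 0.0553]
ee_rot: [[1.0, -0.025, -0.0], [-0.025, -1.0, -0.0], [-0.0, 0.0, -1.0]]
ft_force: [-0.1, 0.5, 0.5]
grip_width: 0.0459
grip_force: 0.0
```

```bash
python3 -m crank '{"rot":[[0,0,0],[0,0,0],[0,0,0],[0,0,0],[0,0,0],[0,0,0],[0,0,0],[0,0,0],[0,0,0]],"travel":[[0,0.004,0],[0,0.008,0],[0,0.011,0],[0,0.011,0],[0,0.011,0],[0,0.011,0],[0,0.011,0],[0,0.011,0],[0,0.011,0]],"jaw":[0.5,0.5,0.5,0.5,0.5,0.35,0.35,0.35,0.35]}'
python3 - <<'E'
from h import *
for c in ('side','top','wrist'):
    im,m=cap(c,c+'3.png'); print(find(c,m,'ledge_far'),find(c,m,'base_1'))
E
```

```text
time: 11.85
ee_pos: [0.4397, 0.0106, 0.0554]
ee_rot: [[1.0, -0.025, 0.0], [-0.025, -1.0, -0.0], [0.0, 0.0, -1.0]]
ft_force: [0.5, 0.5, 0.3]
grip_width: 0.0589
grip_force: 0.0
[(0.52, [0.4238, 0.0252, 0.0724], [272, 222])] [(0.56, [0.4399, 0.0435, 0.0465], [266, 230]), (0.47, [0.442, 0.0746, 0.0464], [263, 236])]
[(0.66, [0.2962, 0.2159, 0.0324], [217, 228]), (0.47, [0.4969, -0.2783, 0.0676], [360, 167])] [(0.28, [0.4582, 0.4118, 0.0196], [161, 182])]
[(0.97, [0.4642, 0.0123, 0.0754], [274, 228])] [(0.97, [0.4642, 0.0362, 0.0428], [232, 212]), (0.87, [0.4689, 0.0686, 0.0463], [172, 206]), (0.67, [0.4673, -0.0213, 0.0471], [336, 206])]
```

ledge_far is seen at y≈0.012, z≈0.07, so it is bedded. I lift out and go behind ledge_back.

```bash
python3 -m crank '{"rot":[[0,0,0],[0,0,0],[0,0,0],[0,0,0],[0,0,0],[0,0,0],[0,0,0],[0,0,0],[0,0,0],[0,0,0],[0,0,0],[0,0,0]],"travel":[[0,0,-0.02],[0,0,-0.05],[0,0,-0.08],[0,-0.04,-0.08],[0,-0.08,-0.08],[0,-0.12,-0.08],[0,-0.16,-0.08],[0,-0.20,-0.08],[0,-0.232,-0.08],[0,-0.232,-0.08],[0,-0.232,-0.08],[0,-0.232,-0.08]],"jaw":[0.35,0.35,0.35,1,1,1,1,1,1,1,1,1]}'
python3 - <<'E'
from h import *
for c in ('side','top','wrist'):
    im,m=cap(c,c+'4.png'); print(find(c,m,'ledge_far'),find(c,m,'base_1'))
E
```

```text
time: 13.3
ee_pos: [0.445, 0.2418, 0.1351]
ee_rot: [[1.0, -0.025, -0.001], [-0.025, -1.0, -0.001], [-0.001, 0.001, -1.0]]
ft_force: [0.4, 0.3, -0.8]
grip_width: 0.0022
grip_force: 0.0
[(0.57, [0.3041, 0.2266, 0.0372], [295, 277]), (0.52, [0.4338, 0.0274, 0.0755], [269, 221])] [(0.72, [0.4371, 0.0406, 0.0468], [267, 230]), (0.53, [0.4389, 0.0743, 0.0522], [264, 235]), (0.42, [0.4052, -0.0366, 0.0475], [282, 218])]
[(0.74, [0.4419, 0.0093, 0.0738], [276, 184])] [(0.76, [0.4396, 0.0681, 0.0484], [259, 186]), (0.67, [0.4443, -0.0166, 0.0453], [284, 184]), (0.51, [0.4457, 0.04, 0.0385], [267, 184])]
[(0.68, [0.4347, 0.0306, 0.0592], [553, 227])] [(0.75, [0.4447, 0.0732, 0.0462], [489, 212]), (0.57, [0.4469, 0.0408, 0.0442], [528, 207])]
```

```bash
python3 -m crank '{"rot":[[0,0,0],[0,0,0],[0,0,0],[0,0,0],[0,0,0],[0,0,0],[0,0,0],[0,0,0],[0,0,0],[0,0,0],[0,0,0],[0,0,0]],"travel":[[0,0,0.03],[0,0,0.06],[0,0,0.077],[0,0,0.077],[0,0.005,0.077],[0,0.010,0.077],[0,0.015,0.077],[0,0.020,0.077],[0,0.025,0.077],[0,0.030,0.077],[0,0.035,0.077],[0,0.040,0.077]],"jaw":[1,1,1,1,1,1,1,1,1,1,1,1]}'
python3 - <<'E'
from h import *
for c in ('side','wrist'):
    im,m=cap(c,c+'5.png'); print(find(c,m,'ledge_far'))
E
```

```text
time: 14.75
ee_pos: [0.4445, 0.2019, 0.0586]
ee_rot: [[1.0, -0.025, 0.0], [-0.025, -1.0, 0.0], [0.0, -0.0, -1.0]]
ft_force: [-0.2, -0.5, -0.8]
grip_width: 0.0004
grip_force: 0.0
[(0.9, [0.3017, 0.2267, 0.0367], [296, 277]), (0.46, [0.4198, 0.0252, 0.0738], [273, 222])]
[]
```

```bash
python3 -m crank '{"rot":[[0,0,0],[0,0,0],[0,0,0],[0,0,0],[0,0,0],[0,0,0],[0,0,0],[0,0,0],[0,0,0],[0,0,0],[0,0,0],[0,0,0]],"travel":[[0,0.005,0.002],[0,0.010,0.002],[0,0.015,0.002],[0,0.020,0.002],[0,0.025,0.002],[0,0.030,0.002],[0,0.035,0.002],[0,0.040,0.002],[0,0.045,0.002],[0,0.050,0.002],[0,0.055,0.002],[0,0.060,0.002]],"jaw":[1,1,1,1,1,1,1,1,1,1,1,1]}' && python3 -m crank '{"rot":[[0,0,0],[0,0,0],[0,0,0],[0,0,0],[0,0,0],[0,0,0]],"travel":[[0,0.004,0],[0,0.008,0],[0,0.012,0],[0,0.016,0],[0,0.020,0],[0,0.024,0]],"jaw":[1,1,1,1,1,1]}'
python3 - <<'E'
from h import *
for c in ('side','wrist'):
    im,m=cap(c,c+'6.png'); print(find(c,m,'ledge_far'),find(c,m,'base_1'))
E
```

```text
time: 15.95
ee_pos: [0.443, 0.142, 0.0564]
ee_rot: [[1.0, -0.025, 0.0], [-0.025, -1.0, -0.0], [0.0, 0.0, -1.0]]
ft_force: [0.3, -0.7, 0.7]
grip_width: 0.0006
grip_force: 0.0
time: 16.45
ee_pos: [0.4424, 0.1181, 0.0564]
ee_rot: [[1.0, -0.025, 0.0], [-0.025, -1.0, -0.0], [0.0, 0.0, -1.0]]
ft_force: [-0.0, -0.1, -0.5]
grip_width: 0.0009
grip_force: 0.0
[(0.64, [0.3018, 0.2266, 0.0391], [296, 277])] []
[(0.92, [0.457, 0.0206, 0.0754], [482, 242])] [(0.95, [0.4585, 0.0361, 0.0447], [423, 222]), (0.94, [0.4853, 0.0752, 0.0351], [352, 174]), (0.63, [0.4849, -0.0075, 0.042], [505, 173])]
```

View pics/wrist6.png

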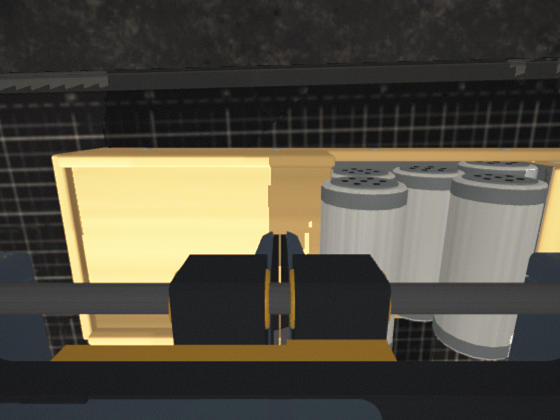

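ledge_back stands at u≈364, ahead of the shut finger, ledge_far is at u≈496 and parts of base cans show at u≈425.

Run:
```python
from h import *
m=vision.camera_model('wrist')
for u,v,z in ((364,183,.07),(363,230,.085),(497,178,.065),(496,240,.08)): print(np.round(ray(m,u,v,z),4))
```

```text
[0.4862 0.0772 0.07  ]
[0.4678 0.0806 0.085 ]
[0.4861 0.0115 0.065 ]
[0.4598 0.0176 0.08  ]
```

```bash
python3 -m crank '{"rot":[[0,0,0],[0,0,0],[0,0,0],[0,0,0],[0,0,0],[0,0,0],[0,0,0],[0,0,0],[0,0,0],[0,0,0],[0,0,0],[0,0,0]],"travel":[[0,0.004,0],[0,0.007,0],[0,0.009,0],[0,0.011,0],[0,0.0125,0],[0,0.014,0],[0,0.0155,0],[0,0.017,0],[0,0.0185,0],[0,0.020,0],[0,0.024,0],[0,0.028,0]],"jaw":[1,1,1,1,1,1,1,1,1,1,1,1]}'
python3 - <<'E'
from h import *
for c in ('side','top','wrist'):
    im,m=cap(c,c+'7.png'); print(find(c,m,'ledge_far'),find(c,m,'base_1'))
E
```

```text
time: 17.75
ee_pos: [0.4416, 0.0902, 0.0564]
ee_rot: [[1.0, -0.025, -0.0], [-0.025, -1.0, -0.0], [-0.0, 0.0, -1.0]]
ft_force: [-0.7, 0.3, 0.0]
grip_width: 0.0006
grip_force: 0.0
[(0.78, [0.3006, 0.2273, 0.0351], [296, 278]), (0.66, [0.4136, 0.0226, 0.0799], [275, 220])] [(0.41, [0.4275, 0.0759, 0.0436], [267, 238])]
[(0.76, [0.2965, 0.2172, 0.0321], [217, 228]), (0.32, [0.4918, -0.4112, 0.136], [404, 165])] [(0.7, [0.4465, -0.0192, 0.0455], [284, 183]), (0.37, [0.4369, -0.0466, 0.0252], [292, 187]), (0.24, [0.4555, 0.4134, 0.0173], [161, 183])]
[(0.69, [0.4547, 0.0188, 0.0782], [430, 249])] [(0.76, [0.4725, 0.0766, 0.045], [302, 200]), (0.67, [0.4836, 0.0311, 0.0347], [380, 175]), (0.65, [0.4861, -0.0099, 0.0434], [460, 171]), (0.47, [0.4687, 0.1513, 0.0526], [164, 213])]
```

```bash
python3 -m crank '{"rot":[[0,0,0],[0,0,0],[0,0,0],[0,0,0],[0,0,0],[0,0,0],[0,0,0],[0,0,0],[0,0,0]],"travel":[[0,-0.01,0],[0,-0.01,-0.04],[0,-0.01,-0.08],[-0.01,0,-0.12],[-0.04,0.03,-0.16],[-0.055,0.045,-0.2],[-0.055,0.045,-0.21],[-0.055,0.045,-0.21],[-0.055,0.045,-0.21]],"jaw":[1,1,1,1,1,1,0,0,0]}'
python3 - <<'E'
from h import *
for c in ('side','top','wrist'):
    im,m=cap(c,c+'8.png'); print(find(c,m,'ledge_far'),find(c,m,'base_1'),find(c,m,'end_stop_push'))
np.save('m8.npy',m,allow_pickle=True)
i=cv2.imread('pics/wrist8.png'); cv2.imwrite('pics/w8c.png',cv2.resize(i[50:220,50:450],None,fx=2,fy=2,interpolation=cv2.INTER_CUBIC))
E
```

```text
time: 18.95
ee_pos: [0.3861, 0.0473, 0.2679]
ee_rot: [[1.0, -0.026, 0.005], [-0.026, -1.0, 0.001], [0.005, -0.001, -1.0]]
ft_force: [-0.2, 0.1, -0.7]
grip_width: 0.0172
grip_force: 0.0
[(0.81, [0.3034, 0.2273, 0.0384], [295, 277]), (0.75, [0.4477, 0.0192, 0.0778], [266, 218])] [(0.5, [0.4444, 0.0726, 0.0482], [263, 235]), (0.17, [0.4398, 0.1729, 0.0487], [256, 255])] []
[(0.79, [0.2971, 0.2169, 0.0301], [217, 228])] [(0.74, [0.4529, 0.1316, 0.0463], [241, 182])] [(0.62, [0.4741, -0.039, 0.0457], [290, 175])]
[(0.88, [0.4448, 0.0123, 0.0803], [311, 135]), (0.8, [0.3255, 0.2043, 0.0351], [155, 234])] [(0.69, [0.4428, 0.0792, 0.0463], [249, 137]), (0.6, [0.4439, -0.0201, 0.0447], [337, 134])] [(0.73, [0.442, -0.0409, 0.051], [356, 135])]
```

View pics/w8c.png

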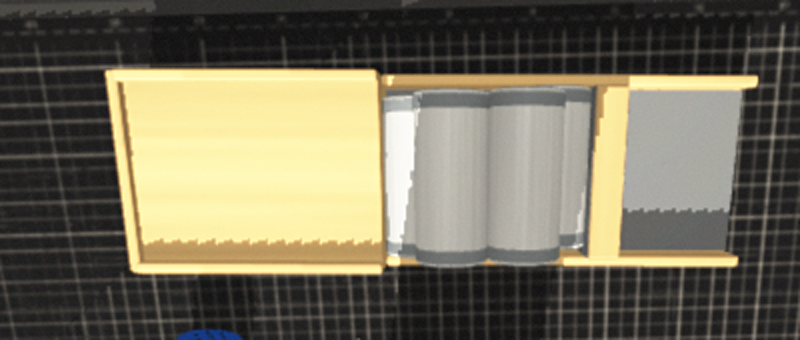

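w8c shows both upper cans bedded, at crop u≈452 and 526, with the stop still against base_3. Now top_can.

```bash
python3 -m crank '{"rot":[[0,0,77.5],[0,0,77.5],[0,0,77.5],[0,0,77.5],[0,0,77.5],[0,0,77.5],[0,0,77.5],[0,0,77.5],[0,0,77.5],[0,0,77.5],[0,0,77.5],[0,0,77.5]],"travel":[[-0.011,0.39,0.06],[-0.011,0.39,0.06],[-0.011,0.39,0.06],[-0.011,0.39,0.06],[-0.011,0.39,0.06],[-0.011,0.39,0.06],[-0.011,0.39,0.06],[-0.011,0.39,0.06],[-0.011,0.39,0.06],[-0.011,0.39,0.06],[-0.011,0.39,0.06],[-0.011,0.39,0.06]],"jaw":[0,0,0,0,0,0,0,0,0,0,0,0]}' 25
python3 - <<'E'
from h import *
m=np.load('m8.npy',allow_pickle=True).item()
for u,v,z in ((452,172,.083),(526,172,.083),(454,90,.066),(450,264,.066),(527,88,.066),(527,264,.066),(489,175,.08),(381,170,.048)): print(np.round(ray(m,50+u/2,50+v/2,z),4))
im,m=cap('wrist','w9.png'); print('can',find('wrist',m,'top_can'),status.get_obs()['q'])
# silver mask
h=cv2.cvtColor(im,cv2.COLOR_RGB2HSV); k=((h[...,1]<60)&(h[...,2]>110)).astype(np.uint8); k[245:]=0
k=cv2.morphologyEx(k,cv2.MORPH_OPEN,np.ones((5,5),np.uint8))
c=max(cv2.findContours(k,0,2)[0],key=cv2.contourArea); r=cv2.minAreaRect(c); print(r)
b=cv2.boxPoints(r); print([np.round(ray(m,*q,.03),4).tolist() for q in b])
E
```

```text
time: 20.55
ee_pos: [0.3642, -0.344, 0.2057]
ee_rot: [[0.188, -0.982, -0.001], [-0.982, -0.188, 0.001], [-0.001, 0.001, -1.0]]
ft_force: [0.1, 0.2, -0.6]
grip_width: 0.0914
grip_force: 0.0
[0.4444 0.0486 0.083 ]
[0.4434 0.0107 0.083 ]
[0.4853 0.0466 0.066 ]
[0.3938 0.0512 0.066 ]
[0.4854 0.0086 0.066 ]
[0.3928 0.0084 0.066 ]
[0.4423 0.0295 0.08  ]
[0.4451 0.0888 0.048 ]
can [(0.9, [0.3613, -0.3432, 0.034], [280, 197]), (0.87, [0.3665, -0.1997, 0.0394], [252, 319]), (0.73, [0.238, -0.3306, 0.0329], [391, 230])] [-7.77337709e-01  2.07820246e-01  1.74134824e+00  1.50802497e-04
  1.19293071e+00  2.16878682e+00]
((480.5, 16.5), (33.0, 157.0), 90.0)
[[0.287, -0.5438, 0.03], [0.1463, -0.5708, 0.03], [0.1353, -0.5452, 0.03], [0.2793, -0.5176, 0.03]]
```

```bash
python3 -m crank '{"rot":[[0,0,0],[0,0,0],[0,0,0],[0,0,0],[0,0,0],[0,0,0],[0,0,0],[0,0,0]],"travel":[[0,0,0.04],[0,0,0.08],[0,0,0.12],[0,0,0.15],[0,0,0.175],[0,0,0.19],[0,0,0.195],[0,0,0.195]],"jaw":[0.3,0.3,0.3,0.3,0.3,0.3,0.3,0.3]}' 25 && python3 -m crank '{"rot":[[0,0,0],[0,0,0],[0,0,0],[0,0,0],[0,0,0],[0,0,0]],"travel":[[0,0,0],[0,0,0],[0,0,0],[0,0,0],[0,0,0],[0,0,0]],"jaw":[0.8,1,1,1,1,1]}' 25
```

```text
time: 21.32
ee_pos: [0.3645, -0.3416, 0.0108]
ee_rot: [[0.194, -0.981, -0.002], [-0.981, -0.194, 0.001], [-0.002, 0.001, -1.0]]
ft_force: [0.1, -0.5, 0.4]
grip_width: 0.0641
grip_force: 0.0
time: 21.82
ee_pos: [0.3653, -0.3432, 0.0125]
ee_rot: [[0.192, -0.981, 0.002], [-0.981, -0.192, -0.002], [0.002, -0.001, -1.0]]
ft_force: [0.2, 0.6, 6.2]
grip_width: 0.0398
grip_force: 25.0
```

```bash
python3 -m crank '{"rot":[[0,0,0],[0,0,0],[0,0,0],[0,0,0],[0,0,0],[0,0,0],[0,0,0]],"travel":[[0,0,-0.01],[0,0,-0.04],[0,0,-0.08],[0,0,-0.12],[0,0,-0.16],[0,0,-0.19],[0,0,-0.2]],"jaw":[1,1,1,1,1,1,1]}' && python3 -m crank '{"rot":[[0,0,-77.6],[0,0,-77.6],[0,0,-77.6],[0,0,-77.6],[0,0,-77.6],[0,0,-77.6],[0,0,-77.6],[0,0,-77.6],[0,0,-77.6],[0,0,-77.6],[0,0,-77.6],[0,0,-77.6]],"travel":[[-0.03,-0.013,0],[-0.06,-0.025,0],[-0.1,-0.042,0],[-0.14,-0.058,0],[-0.18,-0.075,0],[-0.22,-0.091,0],[-0.26,-0.108,0],[-0.3,-0.125,0],[-0.33,-0.137,0],[-0.351,-0.146,0],[-0.351,-0.146,0],[-0.351,-0.146,0]],"jaw":[1,1,1,1,1,1,1,1,1,1,1,1]}'
python3 - <<'E'
from h import *
for c in ('top','side','wrist'):
    im,m=cap(c,c+'10.png'); print(find(c,m,'top_can'))
E
```

```text
time: 22.4
ee_pos: [0.3662, -0.3443, 0.217]
ee_rot: [[0.192, -0.981, 0.007], [-0.981, -0.192, -0.007], [0.008, -0.005, -1.0]]
ft_force: [1.0, -1.2, -0.8]
grip_width: 0.0393
grip_force: 25.0
time: 23.4
ee_pos: [0.4398, 0.0311, 0.2103]
ee_rot: [[1.0, -0.019, -0.003], [-0.019, -1.0, -0.0], [-0.003, 0.0, -1.0]]
ft_force: [0.3, -0.4, -2.4]
grip_width: 0.0395
grip_force: 25.0
[(0.81, [0.2322, -0.3125, 0.0358], [370, 245]), (0.64, [0.3532, -0.2019, 0.0392], [338, 210])]
[(0.7, [0.418, 0.0435, 0.2307], [272, 184]), (0.66, [0.2435, -0.2898, 0.0386], [336, 189]), (0.57, [0.3587, -0.1896, 0.0346], [303, 199])]
[(0.83, [0.4545, 0.0285, 0.2345], [279, 251]), (0.74, [0.4477, 0.0795, 0.0435], [229, 190]), (0.59, [0.3726, -0.1934, 0.0348], [482, 249])]
```

```bash
python3 -m crank '{"rot":[[0,0,0.3],[0,0,0.3],[0,0,0.3],[0,0,0.3],[0,0,0.3],[0,0,0.3],[0,0,0.3]],"travel":[[0.001,0.001,0.03],[0.001,0.001,0.06],[0.001,0.001,0.085],[0.001,0.001,0.1],[0.001,0.001,0.108],[0.001,0.001,0.108],[0.001,0.001,0.108]],"jaw":[1,1,1,1,1,1,1]}'
python3 - <<'E'
from h import *
for c in ('side','wrist'):
    im,m=cap(c,c+'11.png'); print(find(c,m,'top_can',2),find(c,m,'ledge_far'))
i=cv2.imread('pics/wrist11.png'); s=cv2.imread('pics/side11.png')
a=cv2.resize(i[130:330,130:430],(480,320)); b=cv2.resize(s[170:270,215:315],(320,320),interpolation=cv2.INTER_CUBIC)
cv2.imwrite('pics/c11.png',np.hstack([a,b]))
E
```

```text
time: 24.28
ee_pos: [0.4422, 0.0284, 0.1038]
ee_rot: [[1.0, -0.03, 0.001], [-0.03, -1.0, -0.0], [0.001, 0.0, -1.0]]
ft_force: [0.6, 0.1, -1.5]
grip_width: 0.0396
grip_force: 25.0
[(0.76, [0.4186, 0.0474, 0.1242], [272, 213]), (0.68, [0.243, -0.2885, 0.0357], [336, 189])] [(0.74, [0.3018, 0.2245, 0.033], [296, 278]), (0.2, [0.4614, 0.4171, 0.0237], [222, 321])]
[(0.72, [0.3934, -0.1746, 0.013], [521, 265]), (0.63, [0.4571, 0.0273, 0.1261], [281, 249])] [(0.78, [0.3386, 0.2055, 0.0302], [73, 346]), (0.76, [0.4814, 0.0028, 0.0749], [320, 180])]
```

View pics/c11.png

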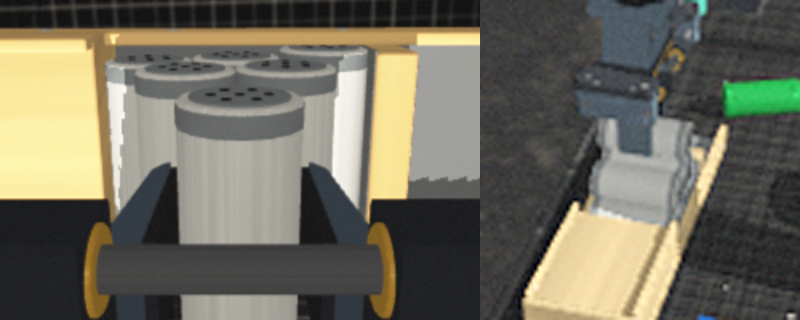

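c11 shows the held can at u≈239, centred over the joint between the two second-layer cans at u≈236. I lower it gently.

```bash
python3 -m crank '{"rot":[[0,0,0],[0,0,0],[0,0,0],[0,0,0],[0,0,0]],"travel":[[0,0,0.004],[0,0,0.008],[0,0,0.010],[0,0,0.012],[0,0,0.012]],"jaw":[1,1,1,1,1]}' | grep -E "ee_pos|ft"; for i in 1 2 3; do python3 -m crank '{"rot":[[0,0,0],[0,0,0]],"travel":[[0,0,0.001],[0,0,0.001]],"jaw":[1,1]}' | grep -E "ee_pos|ft"; done
```

```text
ee_pos: [0.4414, 0.0288, 0.0909]
ft_force: [0.4, 0.5, -1.6]
ee_pos: [0.4418, 0.0289, 0.0905]
ft_force: [0.3, 1.2, 0.0]
ee_pos: [0.4421, 0.0292, 0.0902]
ft_force: [-1.7, 2.8, 5.9]
ee_pos: [0.4423, 0.0296, 0.0899]
ft_force: [-1.9, 4.6, 11.4]
```

```bash
python3 -m crank '{"rot":[[0,0,0],[0,0,0],[0,0,0],[0,0,0],[0,0,0],[0,0,0],[0,0,0],[0,0,0],[0,0,0]],"travel":[[0,0,-0.0015],[0,-0.0005,-0.002],[0,-0.0005,-0.002],[0,-0.0005,-0.002],[0,-0.0005,-0.002],[0,-0.0005,-0.002],[0,-0.0005,-0.002],[0,-0.0005,-0.002],[0,-0.0005,-0.002]],"jaw":[1,1,1,0.54,0.52,0.5,0.47,0.44,0.4]}' 10
python3 - <<'E'
from h import *
for c in ('side','wrist'):
    im,m=cap(c,c+'12.png'); print(find(c,m,'top_can',2),find(c,m,'ledge_far'))
E
```

```text
time: 26.25
ee_pos: [0.4417, 0.0292, 0.0904]
ee_rot: [[1.0, -0.029, 0.0], [-0.029, -1.0, -0.0], [0.0, 0.0, -1.0]]
ft_force: [0.3, 0.2, -0.2]
grip_width: 0.0539
grip_force: 0.0
[(0.62, [0.3574, -0.193, 0.0319], [303, 199]), (0.58, [0.2463, -0.2867, 0.0356], [335, 189])] [(0.83, [0.2984, 0.2256, 0.0374], [297, 277])]
[(0.57, [0.4564, 0.029, 0.1156], [278, 252])] [(0.7, [0.4734, 0.0068, 0.079], [318, 197]), (0.54, [0.3412, 0.2114, 0.0277], [57, 351])]
```

```bash
python3 -m crank '{"rot":[[0,0,0],[0,0,0],[0,0,0],[0,0,0],[0,0,0],[0,0,0],[0,0,0],[0,0,0],[0,0,0],[0,0,0]],"travel":[[0,0,-0.01],[0,0,-0.03],[0,0,-0.06],[0,0,-0.09],[-0.02,0,-0.12],[-0.055,0,-0.15],[-0.055,0,-0.18],[-0.055,0,-0.18],[-0.055,0,-0.18],[-0.055,0,-0.18]],"jaw":[0.4,0.4,0.4,0.4,0.4,0.4,0.4,0.4,0.4,0.4]}'
python3 - <<'E'
from h import *
for c in ('top','side','wrist'):
    im,m=cap(c,c+'13.png'); print(c,[(t,find(c,m,t,3)) for t in ('top_can','ledge_far','end_stop_push','clay_jar','teal_flask','masking_tape')])
i=cv2.imread('pics/wrist13.png'); s=cv2.imread('pics/side13.png')
a=cv2.resize(i[50:220,130:385],(480,320)); b=cv2.resize(s[170:270,215:315],(320,320),interpolation=cv2.INTER_CUBIC)
cv2.imwrite('pics/c13.png',np.hstack([a,b]))
E
```

```text
time: 27.38
ee_pos: [0.3864, 0.0308, 0.2701]
ee_rot: [[1.0, -0.029, -0.0], [-0.029, -1.0, -0.0], [-0.0, 0.0, -1.0]]
ft_force: [-1.3, -0.7, -0.5]
grip_width: 0.0548
grip_force: 0.0
top [('top_can', [(0.77, [0.3538, -0.2018, 0.0362], [337, 210]), (0.66, [0.2375, -0.3104, 0.0331], [369, 243])]), ('ledge_far', [(0.67, [0.2985, 0.2161, 0.0324], [217, 227])]), ('end_stop_push', []), ('clay_jar', [(0.85, [0.4968, -0.2802, 0.0709], [361, 167]), (0.44, [0.4518, 0.1617, 0.0471], [232, 182])]), ('teal_flask', []), ('masking_tape', [(0.56, [0.4529, 0.416, 0.0198], [160, 184])])]
side [('top_can', [(0.92, [0.4401, 0.045, 0.1109], [266, 215]), (0.66, [0.2442, -0.2884, 0.0375], [336, 189])]), ('ledge_far', [(0.78, [0.3002, 0.2274, 0.0368], [297, 278])]), ('end_stop_push', []), ('clay_jar', []), ('teal_flask', [(0.7, [0.444, 0.0665, 0.0735], [263, 228])]), ('masking_tape', [(0.88, [0.4606, 0.4206, 0.0237], [222, 322]), (0.38, [0.4431, 0.0725, 0.0464], [263, 236])])]
wrist [('top_can', [(0.98, [0.3619, -0.1994, 0.0345], [465, 199]), (0.75, [0.2528, -0.2711, 0.0256], [505, 275]), (0.73, [0.4379, 0.0299, 0.1146], [278, 146])]), ('ledge_far', [(0.97, [0.3259, 0.2025, 0.0338], [146, 235]), (0.66, [0.4481, 0.003, 0.078], [304, 133])]), ('end_stop_push', [(0.8, [0.4419, -0.037, 0.0438], [336, 137])]), ('clay_jar', [(0.94, [0.4945, -0.2542, 0.0498], [537, 82])]), ('teal_flask', [(0.16, [0.4962, -0.2534, 0.0462], [534, 80])]), ('masking_tape', [(0.74, [0.4466, 0.3666, 0.014], [8, 141]), (0.16, [0.4431, -0.0399, 0.0496], [340, 136])])]
```

View pics/c13.png

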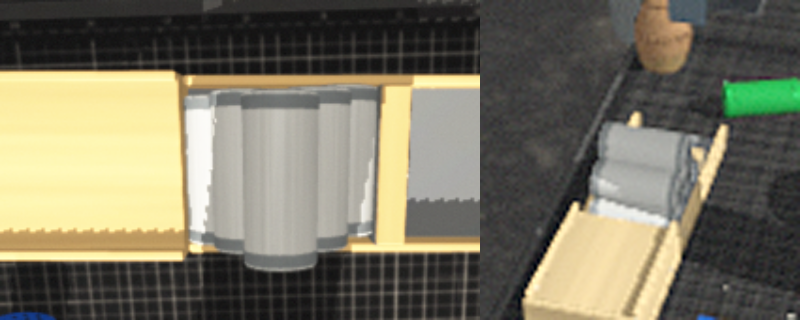

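c13 shows the pyramid standing. The top can is at crop u≈280, its ends at v≈93 and 268, nested between the second-layer cans. I check its x offset numerically, then hand in.

Run:
```python
from h import *
m=vision.camera_model('wrist')
f=lambda u,v,z:ray(m,130+u*255/480,50+v*170/320,z)
a=f(280,98,.105);b=f(280,264,.105); print(a,b,(a+b)/2)
off=(a+b)[0]/2-0.441; print('x offset',off)
if abs(off)<0.009: print(workorder.finish_job())
```

```text
[0.47802189 0.0283589  0.105     ] [0.39278701 0.03080886 0.105     ] [0.43540445 0.02958388 0.105     ]
x offset -0.005595548400304351
the job is handed in; nothing more can be done
None
```

The 3-2-1 pyramid stands in the cradle and the job is handed in at about 27.5 s of the 70 s; the last pictures show the row tight, all upper canisters bedded, the top one about 6 mm off the middle line (15 mm allowed), and the jar and tape roll where they were, but neither the flask's final place nor the verdict was seen.

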